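Put the drain stoppers back in the graded rack

TASK

Two drain stoppers have been left on the laundry worktop. Put each one, knob up, into the hole of the white rack that matches its size, so that it sits fully home with its flange flat on the rack, and let go of it.

Things in the scene. Friction and masses are not known exactly. Their poses are not given: they have to be found in the camera images.
- stopper_a: The narrower drain stopper. Round, standing upright, loose. Origin: centre of underside, z up its axis. Black rubber plug 24 mm high, tapering from 26 mm diameter at the underside up to 37 mm; black flange 48 mm diameter, 24 to 29 mm above the origin; steel knob, an upright cylinder 20 mm in diameter, 29 to 67 mm above the origin, to grip from above. About 60 g.
- stopper_b: The wider drain stopper. Round, standing upright, loose. Origin: centre of underside, z up its axis. Black rubber plug 24 mm high, tapering from 50 mm diameter at the underside up to 61 mm; black flange 74 mm diameter, 24 to 29 mm above the origin; steel knob, an upright cylinder 20 mm in diameter, 29 to 67 mm above the origin, to grip from above. About 120 g.
- rack: White block 100 (x) by 300 (y) by 36 mm high, fixed. Origin: centre of underside, z up. Four empty round holes 30 mm deep, open on top, in a row at x = 0: 28 mm diameter at y = -116 mm, 40 at -56, 52 at +16, 64 at +100. The match: the plug's wide end just fills it (1.5 mm play all round). Home: flange on the rack's top, stopper origin 12 mm above rack origin. The taper centres 5 mm.
Mind the look-alikes: they are no part of the job. What is shaped like the stopper_b but blue or purple is not meant.

How it is judged (in metres and radians):
At the end, for the whole second after the job is handed in: The narrower stopper is in the 40 mm hole and the wider one in the 64 mm hole, each within 7 mm of the hole's centre along both of the rack's axes, its flange within 5 mm of the rack's top face, upright within 10 degrees and at rest (under 20 mm/s) (x of stopper_a in the frame of rack between -0.007 and 0.007 m and y of stopper_a in the frame of rack between -0.063 and -0.049 m and z of each of stopper_a, stopper_b in the frame of rack below 0.017 m and angle between each of stopper_a, stopper_b's own z axis and vertical below 0.175 rad and linear speed of each of stopper_a, stopper_b below 0.02 m/s and x of stopper_b in the frame of rack between -0.007 and 0.007 m and y of stopper_b in the frame of rack between 0.093 and 0.107 m); the robot touches nothing.
It also fails if it takes over 53 s, if anything falls off the work surface, if the arm or the gripper's body presses on something with over 40 N, if the wrist force passes 120 N, or if a joint passes its speed limit or range.

ROBOT

A 6-joint arm with a two-finger parallel gripper is mounted at the origin on the work surface. World frame = base frame: x ahead of the robot, y to its left, z up, the work surface at z = 0. Lengths are in mm, angles in degrees, forces in N, time in s.
With the tool pointing down it reaches from about 350 to 850 mm from the base axis. Payload 8.1 kg.
Tool frame: the origin (TCP) lies at the very end of the fingers, on their centre line; the grasp point (between the pads) lies 19 mm behind it (r.grip_point_offset is the distance from the TCP to the grasp point, in mm); z points along the fingers, y is the line along which they close (so a half turn about z gives the same grasp; the last joint's range is limited). The gripper opens to 85 mm and grips with 20 to 120 N. Pads are 22 mm wide; open, the fingers measure 114 mm over their backs; the gripper's body (76 mm by 85 mm) begins 54 mm behind the grasp point. The pads swing forward as they close: fully open they stand 13 mm farther back than shut.
Start: joints at [68.446, 7.471, 85.268, -0, 87.261, -4.893], TCP at [172.009, 574.82, 231.292] pointing down, gripper open.
Joint ranges: [-169.43, 169.43], [-51.17, 129.36], [1.28, 143.12], [-76.62, 256.62], [0, 156.53], [-152.29, 152.29]. Speed limits (degrees/s): [136.94, 136.94, 159.86, 180, 180, 180].

INTERFACE

Orientations are given as [roll, pitch, yaw] about the fixed x, y, z axes, in that order (R = Rz(yaw) Ry(pitch) Rx(roll)).
In Python, from bench import status, eyes, r gives the robot as it stands.
- The arm moves only by the shell command python3 -m handwheel 'ROWS' [FORCE]. ROWS is a JSON object whose one key "series" holds a list that holds one entry, the list of rows, each a list of 7 numbers: the shift along the tool's x, y, z in cm, then the turn, a rotation vector about the tool's x, y, z in rad, then the opening, from 0 (shut) to 1 (fully open). In form: {"series": [[[tx, ty, tz, rx, ry, rz, claw], ...]]}. A call has 1 to 12 rows; each row is the pose to reach, as a shift and turn from the pose commanded when the call began, along the tool's axes at that moment; what a row does not reach only later rows make up. A row lasts 1/8 s, in which the tool goes at most 62.5 mm and 10.7 degrees, less where a joint would pass 70% of its speed; a pose out of reach is approached as far as the arm can. A call with a gripper value outside its range is refused whole. The fingers move at their own pace and stop on an object; FORCE is the grip in N (left out, the last holds). Time passes only in rows, so rows that repeat a pose let the fingers close. It gives the time, the measured TCP pose, the force, the opening and the grip force at its end, in the units of the state.
- status.sense(): the state, without advancing time (a new reading comes with each control period).
- eyes.snapshot(name): name is "side" or "top" or "wrist"; returns a dict with "img" (400x640x3 uint8, red, green, blue), "mtx" (3x3 intrinsics, pixels), "R" (3x3) and "t" (3): a world point X has camera coordinates R X + t. Camera axes: x right, y down, z forward; pixel columns grow to the right and rows downward; lengths in mm; the calibration is good to about 2 mm. A picture is of the moment at which its call begins. There is no depth.
- r.hand_in(): hands the job in; it is judged then, once.
The state is a dict: "time": time; "joint_pos": joint angles; "qd": joint speeds; "joint_efforts": joint torques, N m; "tool_pos": TCP position; "tcp_rot": TCP orientation; "ft_force": force on the tool from outside, world axes, zero at the start; "wrist_torque": the same for the moment, N m; "finger_gap": finger opening in mm; "grip_force": force on a finger pad.
Only numpy, scipy, OpenCV 4.12 (cv2) and the standard library are available. Lean on these libraries where they do the work, as an engineer would, in place of code of your own. Each camera call takes 0.05 s, during which the arm holds its last target. There are 200 camera calls.

## Working session

There is one attempt and no reset: what is moved stays moved. The work goes in short steps, Python scripts to look and compute and a shell command to move; the robot and the scene stay as the last step left them, time stands still between calls to the robot, and variables do not carry over. Pictures are saved under pics/ and viewed, at most 10 in all, crops included, and the job is handed in when it is done.

```bash
mkdir -p pics; ls
python3 - <<'E'
from bench import status, eyes, r
import cv2,numpy as np
ims=[]
for n in("top","side"):
    s=eyes.snapshot(n); cv2.imwrite(f"pics/{n}0.png",s["img"][:,:,::-1]); print(n,np.round(s["mtx"],1).tolist(),np.round(s["R"],3).tolist(),np.round(s["t"],1))
print(status.sense())
E
```

```text
pics
top [[411.5, 0.0, 320.0], [0.0, 411.5, 201.0], [0.0, 0.0, 1.0]] [[0.011, -1.0, 0.007], [-0.999, -0.012, -0.045], [0.045, -0.007, -0.999]] [ -6.1 494.5 860.9]
side [[363.0, 0.0, 314.2], [0.0, 363.0, 200.4], [0.0, 0.0, 1.0]] [[-0.988, -0.156, 0.009], [-0.121, 0.727, -0.676], [0.099, -0.669, -0.737]] [500.5  88.2 826.6]
{'time': 0.1, 'joint_pos': array([ 6.84457788e+01,  7.51234497e+00,  8.53252739e+01,  2.43694647e-03,
        8.72628194e+01, -4.89342561e+00]), 'qd': array([-0.07098497, -0.08672368, -0.13649671, -0.02009212,  0.00233547,
       -0.00874242]), 'joint_efforts': array([ 3.03707369e-03, -5.70948172e+01, -5.01947808e+01,  1.75311456e-06,
        8.00840382e-03, -8.37697894e-05]), 'tool_pos': array([171.79875495, 574.3359178 , 230.31163096]), 'tcp_rot': array([-1.79900135e+02, -1.09927244e-02,  1.63339076e+02]), 'ft_force': array([-0.95284063,  0.17256488,  0.16000461]), 'wrist_torque': array([ 0.01039696, -0.04077002,  0.02119738]), 'grip_force': 0.0, 'finger_gap': 85.52548668225045}
```

View pics/top0.png

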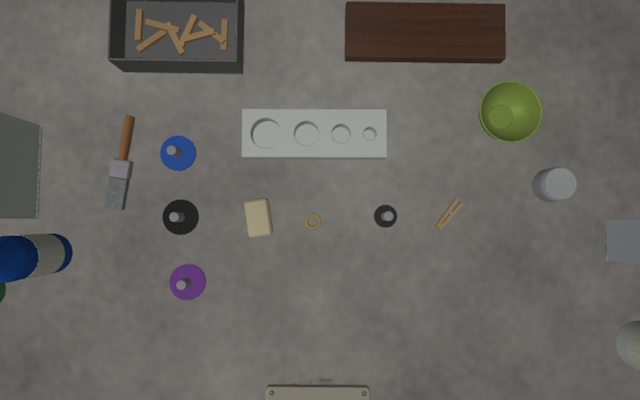

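View pics/side0.png

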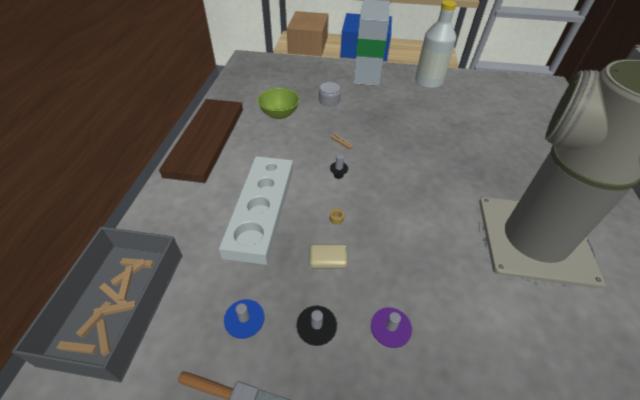

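The wide look-alikes in the top view are black (181,217), blue (178,153) and purple (187,282). Black is stopper_b because the description says black rubber and rules out blue and purple. The small black one at (385,216) is stopper_a. The rack's holes run from largest (266,133) to smallest (370,133). I'll confirm with an enlarged crop.

Run:
```python
import cv2,numpy as np
t=cv2.imread("pics/top0.png");s=cv2.imread("pics/side0.png")
def c(i,u,v,w=30): return cv2.resize(i[v-w:v+w,u-w:u+w],(390,290) if 0 else (290,290),interpolation=cv2.INTER_CUBIC)
g=np.vstack([np.hstack([c(t,181,217),c(t,385,216)]),np.hstack([c(s,317,324),c(s,339,168)])])
cv2.imwrite("pics/crop.png",g)
for n,i,pts in(("t",t,[(181,217),(385,216)]),("s",s,[(317,324),(339,168)])):
    for (u,v) in pts:
        m=(i[v-30:v+30,u-30:u+30].max(2)<60).astype(np.uint8)
        cs,_=cv2.findContours(m,cv2.RETR_EXTERNAL,cv2.CHAIN_APPROX_NONE);k=max(cs,key=cv2.contourArea)
        print(n,[np.round(q,1) for q in cv2.fitEllipse(cv2.convexHull(k))],(u-30,v-30))
```

```text
t [array([29.2, 29.6]), array([34.5, 35.5]), np.float64(74.8)] (151, 187)
t [array([30.1, 29.8]), array([21.4, 21.8]), np.float64(85.8)] (355, 186)
s [array([29.3, 31.1]), array([39.3, 39.6]), np.float64(110.1)] (287, 294)
s [array([29.6, 31.1]), array([16.1, 17.5]), np.float64(26.6)] (309, 138)
```

View pics/crop.png

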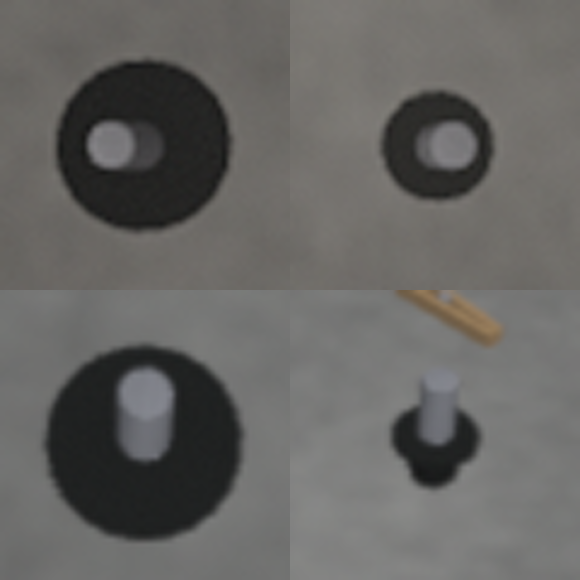

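The crop confirms it: a wide black flange with a steel knob (top-view knob about (173.5,216.6)) and a small black one with a visible plug (knob about (388.7,215.6)). Next I'll triangulate the knobs, flanges, rack top and holes.

```bash
cat > h.py <<'E'
import cv2,numpy as np
from bench import status,eyes,r
def ray(s,p):
    d=s["R"].T@np.linalg.solve(s["mtx"],[*p,1.]); return -s["R"].T@s["t"],d/np.linalg.norm(d)
def tri(obs):
    A=np.zeros((3,3));b=np.zeros(3);L=[ray(*o) for o in obs]
    for c,d in L: P=np.eye(3)-np.outer(d,d);A+=P;b+=P@c
    X=np.linalg.solve(A,b); return np.round(X,1),[round(float(np.linalg.norm((np.eye(3)-np.outer(d,d))@(X-c))),1) for c,d in L]
def plane(s,p,z):
    c,d=ray(s,p); return np.round(c+d*(z-c[2])/d[2],1)
def big(m,n=1):
    cs,_=cv2.findContours(m.astype(np.uint8),cv2.RETR_EXTERNAL,cv2.CHAIN_APPROX_NONE)
    return sorted(cs,key=cv2.contourArea)[::-1][:n]
E
python3 - <<'E'
from h import *
T=eyes.snapshot("top");S=eyes.snapshot("side")
for n,a,b in(("b",(173.4,216.6),(316.8,314.9)),("a",(388.7,215.6),(339.6,156.4))): print(n,"knob top pick",*tri([(T,a),(S,b)]))
# mask refinement of knob tops, top view
for n,(u,v) in(("b",(181,217)),("a",(385,216))):
    g=T["img"][v-14:v+14,u-14:u+14].max(2)
    yy,xx=np.mgrid[-14:14,-14:14]; lim=9.5 if n=="a" else 14
    m=(g>95)&(np.hypot(xx,yy)<lim); e=cv2.minEnclosingCircle(big(m)[0]); print(n,np.array(e[0])+[u-14,v-14],e[1])
print("flange b",*tri([(T,(180.2,216.6)),(S,(316.3,325.1))]), "flange plane 29 a",plane(T,(385.1,215.8),29),"b",plane(T,(180.2,216.6),29))
H={}
for n,s,roi in(("T",T,(235,100,395,165)),("S",S,(215,150,300,265))):
    x0,y0,x1,y1=roi;g=cv2.cvtColor(s["img"],cv2.COLOR_RGB2GRAY)[y0:y1,x0:x1]
    print(n,np.percentile(g,[5,25,50,75,90,97]))
    m=g>(np.percentile(g,90)-22); c=big(m)[0]
    hs,hi=cv2.findContours(m.astype(np.uint8),cv2.RETR_CCOMP,cv2.CHAIN_APPROX_NONE)
    for k,q in enumerate(hs):
        if hi[0][k][3]>=0 and cv2.contourArea(q)>15: e=cv2.fitEllipse(q); print(np.round(np.array(e[0])+[x0,y0],1),np.round(e[1],1))
    q=cv2.approxPolyDP(cv2.convexHull(c),4,True)[:,0]+[x0,y0]; print("quad",q.tolist())
E
```

```text
b knob top pick [457.5 289.3  65.8] [0.4, 0.4]
a knob top pick [ 464.4 -137.1   64.4] [0.3, 0.3]
b [173.5 216.5] 4.527792930603027
a [387.17796516 215.72033882] 5.333848476409912
flange b [457.8 289.6  24.5] [0.4, 0.4] flange plane 29 a [ 464.6 -135.7   29. ] b [458.1 288.1  29. ]
T [108. 120. 155. 156. 157. 157.]
[370.3 131.1] [ 9.9 13.8]
[340.6 130.9] [14.8 18.6]
[305.3 131.4] [21.4 23.4]
[265.5 133. ] [30.1 30.4]
quad [[386, 110], [386, 156], [242, 156], [242, 109]]
S [113. 128. 136. 176. 176. 177.]
[247.9 231.7] [18.7 30.8]
[257.7 203.2] [12.9 25.2]
[265.3 182.7] [ 9.6 19.3]
[271.  166.9] [ 6.7 13.2]
quad [[291, 160], [265, 254], [220, 249], [254, 159]]
```

Run:
```python
from h import *
T=eyes.snapshot("top");S=eyes.snapshot("side")
top=[(242,109.5),(386.5,109.5),(386.5,156.5),(242,156.5)]; sd=[(220,249),(254,158.5),(291.5,159.5),(265.5,254)]
for a,b in zip(top,sd): print("corner",*tri([(T,a),(S,b)]), plane(T,a,36))
for a,b in zip([(370.3,131.1),(340.6,130.9),(305.3,131.4),(265.5,133)],[(271,166.9),(265.3,182.7),(257.7,203.2),(247.9,231.7)]): print("hole",*tri([(T,a),(S,b)]),plane(T,a,36))
A=cv2.resize(T["img"][103:163,234:394],None,fx=5,fy=5,interpolation=cv2.INTER_CUBIC);B=cv2.resize(S["img"][152:264,215:295],None,fx=2.6,fy=2.6,interpolation=cv2.INTER_CUBIC)
g=np.zeros((600,800,3),np.uint8);g[:300]=A;g[302:302+B.shape[0],:B.shape[1]]=B[:298]
cv2.imwrite("pics/rack.png",g[:,:,::-1])
for p in[(458,289),(464.5,-136.5)]: print(p,np.array(p)-status.sense()["tool_pos"][:2])
```

```text
corner [681.3 163.9  34.5] [0.7, 0.7] [681.7 163.7  36. ]
corner [ 690.5 -138.6   23.3] [1.3, 1.3] [ 685.7 -136.6   36. ]
corner [ 588.1 -136.9   36.2] [0.8, 0.8] [ 587.3 -137.    36. ]
corner [583.4 161.7  36.2] [0.1, 0.1] [583.6 161.8  36. ]
hole [ 638.3 -103.7   32.9] [2.2, 2.2] [ 639.9 -103.1   36. ]
hole [637.3 -41.6  36.4] [2.1, 2.1] [639.5 -41.4  36. ]
hole [635.3  31.5  41.3] [1.1, 1.1] [637.5  31.8  36. ]
hole [633.3 113.9  39.3] [0.8, 0.8] [633.1 114.2  36. ]
(458, 289) [ 286.0424809  -285.65331307]
(464.5, -136.5) [ 292.5424809  -711.15331307]
```

View pics/rack.png

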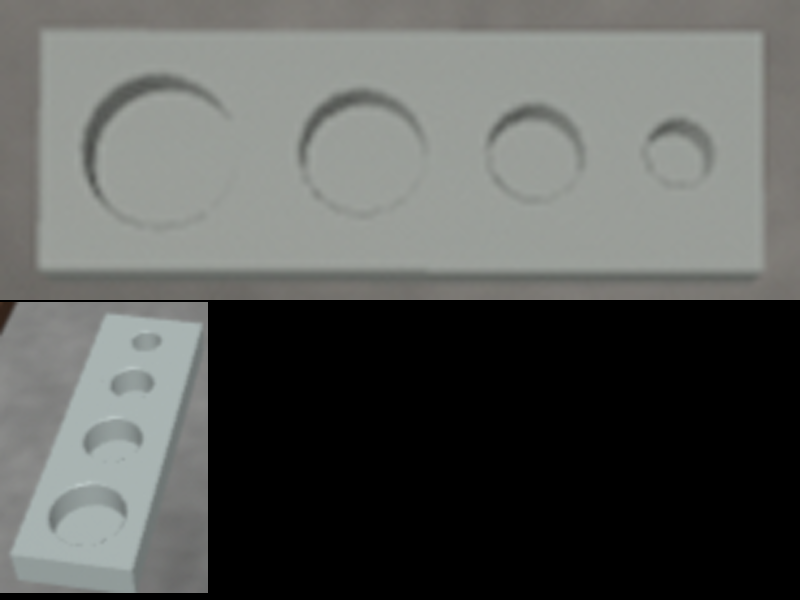

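The rack picture shows top-face corners at (40,31) to (764,270) in the enlarged crop, the 64 mm hole at about (160,151) and the 40 mm hole at (535,153). Those give world (633.4,113.6) and (635,-42.3), with the rack top triangulated at about z 36. The knob tops are at about z 65–67. Moving above stopper_b with the orientation unchanged (tool x ≈ (-0.958,0.287), tool y ≈ (0.287,0.958)).

```bash
python3 -m handwheel '{"series": [[[-35.6,-19.1,10,0,0,0,1],[-35.6,-19.1,10,0,0,0,1],[-35.6,-19.1,10,0,0,0,1],[-35.6,-19.1,10,0,0,0,1],[-35.6,-19.1,10,0,0,0,1],[-35.6,-19.1,10,0,0,0,1],[-35.6,-19.1,10,0,0,0,1],[-35.6,-19.1,10,0,0,0,1],[-35.6,-19.1,10,0,0,0,1],[-35.6,-19.1,10,0,0,0,1],[-35.6,-19.1,10,0,0,0,1],[-35.6,-19.1,10,0,0,0,1]]]}' 40
python3 - <<'E'
from h import *
W=eyes.snapshot("wrist");cv2.imwrite("pics/w1.png",W["img"][:,:,::-1])
g=W["img"].max(2)
for X in[(457.5,289.3,67),(458,288.5,29)]:
    p=W["mtx"]@(W["R"]@np.array(X)+W["t"]);print(p[:2]/p[2])
for c in big(g<60,4):
    if len(c)>20: print(np.round(np.concatenate([np.ravel(x) for x in cv2.fitEllipse(cv2.convexHull(c))]),1))
E
```

```text
time: 1.8
tool_pos: [458.0, 290.4, 131.5]
tcp_rot: [180.0, 0.0, 163.4]
ft_force: [-0.2, -0.4, -0.2]
finger_gap: 85.5
grip_force: 0.0
[319.16916001 211.81819831]
[318.41104844 198.26725382]
[318.4 510.4 548.3 708.6  89.9]
[317.3 195.4  82.8  84.9  92.2]
[602.1  44.5  25.2  69.5 103.7]
[236.3  44.   10.4  28.2 121.4]
```

View pics/w1.png

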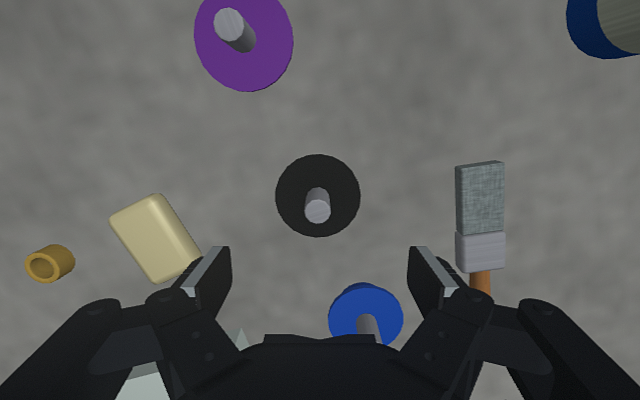

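The wrist view shows the black flange at (317,195) and the knob top at (317,212), on the finger centre line and where predicted to about 2 mm. Descend, grip, lift.

```bash
python3 -m handwheel '{"series": [[[0,-0.1,4,0,0,0,1],[0,-0.1,7,0,0,0,1],[0,-0.1,9.3,0,0,0,1],[0,-0.1,9.3,0,0,0,1],[0,-0.1,9.3,0,0,0,1],[0,-0.1,9.3,0,0,0,0],[0,-0.1,9.3,0,0,0,0],[0,-0.1,9.3,0,0,0,0],[0,-0.1,9.3,0,0,0,0],[0,-0.1,9.3,0,0,0,0],[0,-0.1,9.3,0,0,0,0],[0,-0.1,9.3,0,0,0,0]]]}' 40
python3 -m handwheel '{"series": [[[0,0,0,0,0,0,0],[0,0,-4,0,0,0,0],[0,0,-8,0,0,0,0],[0,0,-8,0,0,0,0],[0,0,-8,0,0,0,0],[0,0,-8,0,0,0,0]]]}'
python3 - <<'E'
from h import *
W=eyes.snapshot("wrist");cv2.imwrite("pics/w2.png",W["img"][:,:,::-1])
E
```

```text
time: 3.35
tool_pos: [458.3, 288.9, 38.7]
tcp_rot: [180.0, 0.0, 163.3]
ft_force: [-0.7, -1.5, 5.7]
finger_gap: 18.6
grip_force: 39.7
time: 4.1
tool_pos: [456.8, 288.2, 116.2]
tcp_rot: [-179.9, -0.1, 163.3]
ft_force: [-0.5, -0.3, -1.2]
finger_gap: 18.2
grip_force: 39.6
```

View pics/w2.png

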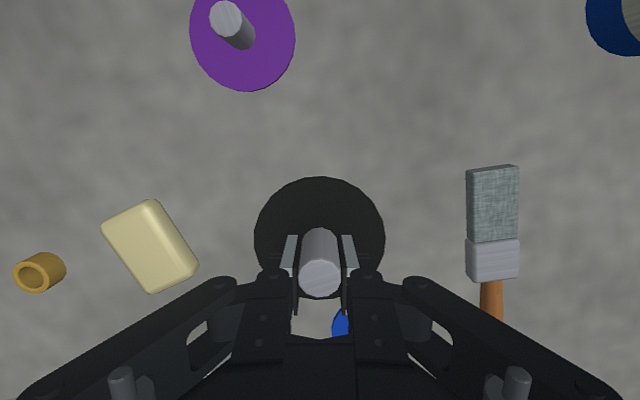

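Stopper_b is held: the knob (320,265) sits between the pads and the flange is level. Moving it above the 64 mm hole.

```bash
python3 -m handwheel '{"series": [[[-5,-2.7,0,0,0,0,0],[-10,-5.4,0,0,0,0,0],[-15,-8,0,0,0,0,0],[-19,-10.2,0,0,0,0,0],[-21.9,-11.7,0,0,0,0,0],[-21.9,-11.7,0,0,0,0,0],[-21.9,-11.7,0,0,0,0,0],[-21.9,-11.7,0,0,0,0,0],[-21.9,-11.7,0,0,0,0,0],[-21.9,-11.7,0,0,0,0,0]]]}'
python3 - <<'E'
from h import *
T=eyes.snapshot("top");S=eyes.snapshot("side")
g=np.vstack([cv2.resize(i,None,fx=5,fy=5,interpolation=cv2.INTER_CUBIC) for i in (T["img"][103:163,234:354],S["img"][184:244,200:320])])
cv2.imwrite("pics/held.png",g[:,:,::-1]);print(status.sense()["tool_pos"])
E
```

```text
time: 5.4
tool_pos: [634.0, 114.5, 118.5]
tcp_rot: [180.0, 0.0, 163.4]
ft_force: [0.8, -0.4, -1.7]
finger_gap: 18.8
grip_force: 39.6
[634.19140889 114.21528664 118.43586583]
```

```bash
python3 -m handwheel '{"series": [[[0.05,-0.1,2,0,0,0,0],[0.05,-0.1,4,0,0,0,0],[0.05,-0.1,5,0,0,0,0],[0.05,-0.1,5.6,0,0,0,0],[0.05,-0.1,6.2,0,0,0,0],[0.05,-0.1,6.7,0,0,0,0],[0.05,-0.1,6.7,0,0,0,0],[0.05,-0.1,6.7,0,0,0,0],[0.05,-0.1,6.7,0,0,0,0]]]}'
```

```text
time: 6.62
tool_pos: [633.7, 113.2, 51.7]
tcp_rot: [180.0, 0.0, 163.3]
ft_force: [0.0, 0.3, -0.6]
finger_gap: 18.6
grip_force: 39.7
```

No side force, so it's inside the hole about 1 mm above home. Release and lift.

```bash
python3 -m handwheel '{"series": [[[0,0,0,0,0,0,1],[0,0,0,0,0,0,1],[0,0,0,0,0,0,1],[0,0,0,0,0,0,1],[0,0,0,0,0,0,1],[0,0,-4,0,0,0,1],[0,0,-8,0,0,0,1],[0,0,-10,0,0,0,1],[0,0,-10,0,0,0,1],[0,0,-10,0,0,0,1]]]}'
python3 - <<'E'
from h import *
p=status.sense()["tool_pos"];d=np.array([464.5,-136.5])-p[:2]
print(p,"tx,ty cm",(d@[-.958,.287])/10,(d@[.287,.958])/10)
E
```

```text
time: 7.88
tool_pos: [632.4, 113.0, 149.2]
tcp_rot: [-179.9, -0.1, 163.3]
ft_force: [0.5, -0.1, -0.9]
finger_gap: 85.5
grip_force: 0.0
[632.44420579 113.03457964 149.15972022] tx,ty cm 8.92741247910524 -28.725411436144686
```

```bash
python3 -m handwheel '{"series": [[[9,-28.8,2,0,0,0,1],[9,-28.8,2,0,0,0,1],[9,-28.8,2,0,0,0,1],[9,-28.8,2,0,0,0,1],[9,-28.8,2,0,0,0,1],[9,-28.8,2,0,0,0,1],[9,-28.8,2,0,0,0,1],[9,-28.8,2,0,0,0,1],[9,-28.8,2,0,0,0,1],[9,-28.8,2,0,0,0,1]]]}'
python3 - <<'E'
from h import *
W=eyes.snapshot("wrist");T=eyes.snapshot("top");S=eyes.snapshot("side")
c=min(big(W["img"].max(2)<60,6),key=lambda c:np.hypot(*(c.mean((0,1))-[319,200])))
e=cv2.fitEllipse(cv2.convexHull(c));print(e,"flange at",plane(W,e[0],29))
f=lambda i:cv2.resize(i,None,fx=3.3,fy=3.3,interpolation=cv2.INTER_CUBIC)
g=np.hstack([cv2.resize(W["img"][80:320,200:440],(290,290)),cv2.resize(T["img"][103:163,236:296],(250,290)),cv2.resize(S["img"][184:264,210:290],(250,290))])
cv2.imwrite("pics/chk.png",g[:,:,::-1])
E
```

```text
time: 9.12
tool_pos: [465.0, -136.4, 131.2]
tcp_rot: [180.0, -0.0, 163.4]
ft_force: [-0.1, -0.4, 0.6]
finger_gap: 85.6
grip_force: 0.0
((318.8643493652344, 195.6782684326172), (54.05821990966797, 54.653770446777344), 77.01436614990234) flange at [ 462.8 -137.2   29. ]
```

View pics/chk.png

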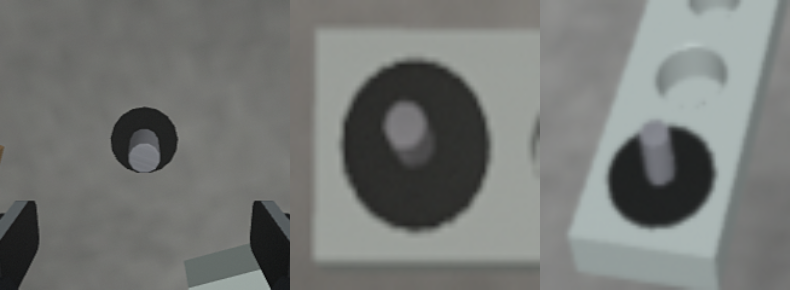

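The check view shows stopper_b's flange flat on the rack over the 64 mm hole, and stopper_a centred below the gripper at wrist pixel (319,196). Grasp and lift stopper_a.

```bash
python3 -m handwheel '{"series": [[[0.1,0,4,0,0,0,1],[0.1,0,7,0,0,0,1],[0.1,0,9.3,0,0,0,1],[0.1,0,9.3,0,0,0,1],[0.1,0,9.3,0,0,0,1],[0.1,0,9.3,0,0,0,0],[0.1,0,9.3,0,0,0,0],[0.1,0,9.3,0,0,0,0],[0.1,0,9.3,0,0,0,0],[0.1,0,9.3,0,0,0,0],[0.1,0,9.3,0,0,0,0],[0.1,0,9.3,0,0,0,0]]]}' 40
python3 -m handwheel '{"series": [[[0,0,0,0,0,0,0],[0,0,-4,0,0,0,0],[0,0,-8,0,0,0,0],[0,0,-8,0,0,0,0],[0,0,-8,0,0,0,0],[0,0,-8,0,0,0,0],[0,0,-8,0,0,0,0],[0,0,-8,0,0,0,0]]]}'
python3 - <<'E'
from h import *
p=status.sense()["tool_pos"];d=np.array([635,-42.3])-p[:2]
print(p,"tx,ty cm",(d@[-.958,.287])/10,(d@[.287,.958])/10)
W=eyes.snapshot("wrist");cv2.imwrite("pics/w3.png",W["img"][100:360,180:460,::-1])
E
```

```text
time: 10.78
tool_pos: [464.0, -136.8, 38.6]
tcp_rot: [-180.0, 0.0, 163.3]
ft_force: [-0.9, 0.2, 5.4]
finger_gap: 18.5
grip_force: 39.4
time: 11.78
tool_pos: [463.4, -136.5, 117.6]
tcp_rot: [180.0, -0.1, 163.3]
ft_force: [0.8, -0.7, -0.2]
finger_gap: 18.5
grip_force: 39.3
[ 463.35165566 -136.54194283  117.61750225] tx,ty cm -13.739167628219338 13.954685605559629
```

View pics/w3.png

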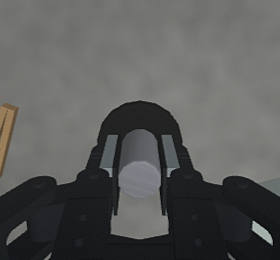

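Stopper_a is held squarely: knob at crop (140,165), flange level. Moving it above the 40 mm hole.

```bash
python3 -m handwheel '{"series": [[[-4,4,0,0,0,0,0],[-8,8,0,0,0,0,0],[-11,11.2,0,0,0,0,0],[-13.7,13.9,0,0,0,0,0],[-13.7,13.9,0,0,0,0,0],[-13.7,13.9,0,0,0,0,0],[-13.7,13.9,0,0,0,0,0],[-13.7,13.9,0,0,0,0,0],[-13.7,13.9,0,0,0,0,0],[-13.7,13.9,0,0,0,0,0]]]}'
```

```text
time: 13.08
tool_pos: [634.8, -43.0, 118.5]
tcp_rot: [180.0, 0.0, 163.3]
ft_force: [-0.3, -0.9, -0.5]
finger_gap: 18.9
grip_force: 39.3
```

```bash
python3 -m handwheel '{"series": [[[0,0.1,2,0,0,0,0],[0,0.1,4,0,0,0,0],[0,0.1,5,0,0,0,0],[0,0.1,5.6,0,0,0,0],[0,0.1,6.2,0,0,0,0],[0,0.1,6.7,0,0,0,0],[0,0.1,6.7,0,0,0,0],[0,0.1,6.7,0,0,0,0],[0,0.1,6.7,0,0,0,0]]]}'
```

```text
time: 14.2
tool_pos: [635.4, -41.9, 51.7]
tcp_rot: [180.0, 0.0, 163.3]
ft_force: [0.2, -0.1, 0.2]
finger_gap: 18.6
grip_force: 39.4
```

```bash
python3 -m handwheel '{"series": [[[0,0,0,0,0,0,1],[0,0,0,0,0,0,1],[0,0,0,0,0,0,1],[0,0,0,0,0,0,1],[0,0,0,0,0,0,1],[0,0,-4,0,0,0,1],[0,0,-8,0,0,0,1],[0,0,-12,0,0,0,1],[5,-14,-14,0,0,0,1],[10,-20,-14,0,0,0,1],[15,-20,-14,0,0,0,1],[15,-20,-14,0,0,0,1]]]}'
python3 -m handwheel '{"series": [[[5,-5,0,0,0,0,1],[5,-5,0,0,0,0,1],[5,-5,0,0,0,0,1],[5,-5,0,0,0,0,1]]]}'
python3 - <<'E'
from h import *
T=eyes.snapshot("top");S=eyes.snapshot("side")
res={}
for n,s,rois in(("T",T,[(240,107,295,160),(322,112,360,155)]),("S",S,[(225,205,275,255),(252,165,284,205)])):
    for k,(x0,y0,x1,y1) in zip("ba",rois):
        e=cv2.fitEllipse(cv2.convexHull(big(s["img"][y0:y1,x0:x1].max(2)<70)[0]));res[n+k]=np.array(e[0])+[x0,y0];print(n,k,res[n+k],e[1])
for k in"ba":print(k,*tri([(T,res["T"+k]),(S,res["S"+k])]),plane(T,res["T"+k],41))
g=np.hstack([cv2.resize(T["img"][100:165,234:394],(490,200)),cv2.resize(S["img"][150:264,210:300],(300,380))[:200]]) if 0 else np.zeros((380,800,3),np.uint8)
g[:200,:490]=cv2.resize(T["img"][100:165,234:394],(490,200));g[:,500:]=cv2.resize(S["img"][150:264,210:300],(300,380))
cv2.imwrite("pics/end.png",g[:,:,::-1])
E
```

```text
time: 15.7
tool_pos: [438.7, -188.4, 191.1]
tcp_rot: [-180.0, 0.0, 163.3]
ft_force: [1.6, -1.2, 0.6]
finger_gap: 85.5
grip_force: 0.0
time: 16.2
tool_pos: [379.2, -220.7, 191.1]
tcp_rot: [180.0, 0.0, 163.4]
ft_force: [-0.2, -0.2, -0.9]
finger_gap: 85.5
grip_force: 0.0
T b [265.66583252 132.58922386] (34.22942352294922, 34.681217193603516)
T a [340.68383789 132.33137131] (21.435327529907227, 21.92085838317871)
S b [248.27820015 232.35893631] (26.290260314941406, 33.0673942565918)
S a [264.86254311 182.20440292] (13.599532127380371, 18.142988204956055)
b [633.7 113.7  36.9] [0.1, 0.1] [632.9 113.2  41. ]
a [636.1 -41.5  37.9] [0.0, 0.0] [635.5 -41.3  41. ]
```

View pics/end.png

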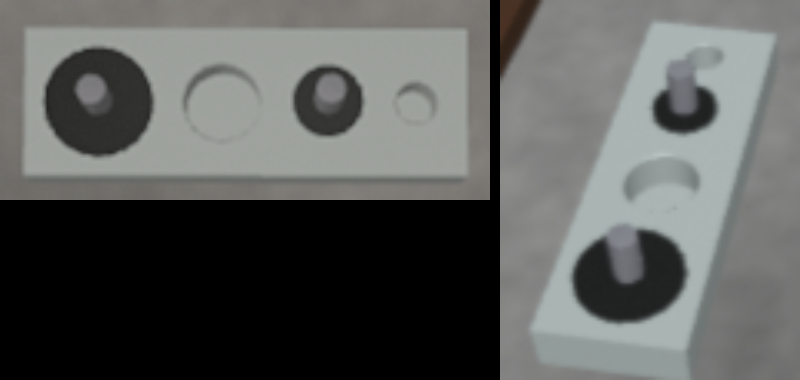

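Both flanges lie flat on the rack, in the 64 mm hole (98,101) and the 40 mm hole (328,100). Their triangulated centres are z ≈ 37–38, and the arm is clear.

```bash
python3 -c "
from bench import r
print(r.hand_in())"
```

```text
the job is handed in; nothing more can be done
None
```

I put stopper_a in the 40 mm hole and stopper_b in the 64 mm hole, both released with their flanges flat on the rack, and handed the job in at about 16 s; the hand-in returned no verdict.

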